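# Vent the vacuum pot and crack its stuck lid

## Robot

A 6-joint arm with a two-finger parallel gripper is mounted at the origin on the work surface. World frame = base frame: x ahead of the robot, y to its left, z up, the work surface at z = 0. Lengths are in m, angles in rad, forces in N, time in s.
With the tool pointing down it reaches from about 0.4 to 0.925 m from the base axis. Payload 12.5 kg.
Tool frame: the origin (TCP) lies midway between the tips of the shut fingers; the grasp point (between the pads) lies 19 mm behind it; z points along the fingers, y is the line along which they close (so a half turn about z gives the same grasp; the last joint's range is limited). The gripper opens to 95 mm and grips with 3 to 60 N. Pads are 20 mm wide; open, the fingers measure 119 mm over their backs; the gripper's body (75 mm by 180 mm) begins 59 mm behind the grasp point.
Start: joints at [1.204, 0.491, 1.559, -0, 1.092, -0.106], TCP at [0.161, 0.604, 0.215] pointing down, gripper open.
Joint ranges: [-3.1, 3.1], [-0.84, 2.19], [0.05, 2.79], [-1.13, 4.28], [0.06, 2.93], [-2.69, 2.69]. Speed limits (rad/s): [2.22, 2.22, 2.79, 3.14, 3.14, 3.14].

## Interface

Orientations are given as a unit quaternion [w, x, y, z].
In Python, from workcell import arm gives the robot as it stands.
- The arm moves only by the tool send_rows, never from a script. Its argument "motion" is a list of rows, each a list of 5 numbers: the shift along the tool's x, y, z in mm, then the turn about the tool's z in rad, then the closure, from -1 (fully open) to 1 (shut), so that 0 is half open. In form: [[tx, ty, tz, turn, gripper], ...]. A call has 1 to 12 rows; each row shifts and turns the commanded pose from where the row before left it, along the tool's axes as they then stand; what a row does not reach is not made up. A row lasts 1/12 s, in which the tool goes at most 41.7 mm and 7.16 degrees, less where a joint would pass 70% of its speed; a pose out of reach is approached as far as the arm can. A call is refused whole if a number of a shift passes 41.7 or a number of a turn 0.125, either way. A call with a gripper value outside its range is refused whole. The fingers move at their own pace and stop on an object; the grip force is fixed at half the most. Time passes only in rows, so rows that do not move let the fingers close. It gives the time, the measured TCP pose, the force, the opening and the grip force at its end, in the units of the state.
- arm.get_state(): the state, without advancing time (a new reading comes with each control period).
- arm.camera(name): name is "side" or "top"; returns the picture (480x640x3 uint8, red, green, blue); there is no depth.
- arm.get_calibration(name): a dict with "mtx" (3x3 intrinsics, pixels), "dist_coeffs" ([k1, k2, p1, p2, k3] as OpenCV has them; the pictures are not rectified), "eye" and "attitude" of the camera in the world. Camera axes: x right, y down, z forward; pixel columns grow to the right and rows downward; lengths in m; the calibration is good to about 2 mm. A picture is of the moment at which its call begins. get_calibration takes no time and is no camera call.
- arm.hand_in(): hands the job in; it is judged then, once.
Trained networks look in the newest picture that a camera, given by its name, has taken for a name from the list of things; names that differ only in an ending like _2 or _b are one class to them, and where a whole thing is asked for, a point or a joint stands for the part that bears it (a point fixed in the world has none). Each returns a list of dicts, best first, with "conf" (0 to 1); they miss things now and then, are a little off and sometimes report something else, mostly with a low value. They report only what shows in the picture. A call takes as long as a camera call. They do not tell look-alikes from the thing itself.
- arm.find_in(camera, label): "centre" ([column, row] in pixels, amid what is visible of it).
- arm.cut_out(camera, label): "pixels" (480x640 bool, what is visible of it) and "centre" ([column, row] in pixels, amid what is visible of it).
The state is a dict: "time": time; "q": joint angles; "qvel": joint speeds; "effort": joint torques, N m; "eef_pos": TCP position; "tcp_rot": TCP orientation; "force": force on the tool from outside, world axes, zero at the start; "wrist_torque": the same for the moment, N m; "finger_gap": opening from 0.0 (shut) to 1.0 (fully open); "grasp_force": force on a finger pad.
Only numpy, scipy, OpenCV 4.12 (cv2) and the standard library are available. Lean on these libraries where they do the work, as an engineer would, in place of code of your own. Each camera call takes 0.05 s, during which the arm holds its last target. There are 200 camera calls.

## Task

The vacuum pot on the bench is done degassing its ceramic test tubes: first let air in by turning the small lever of the vent valve on the lid until it lies in line with the hose nozzle. Then take the lid by its bar handle, pull it free of the clinging gasket without yanking it high, and hold it level and centred over the pot, about 20 mm clear of the gasket, so that I can check the gasket all round. Finish still holding the lid there, with the vent left open, and leave the other things on the bench alone.

Things in the scene. Friction and masses are not known exactly. Their poses are not given: they have to be found in the camera images.
- pot: round stainless vacuum pot, 232 mm wide, fixed to the bench (does not move). Origin: centre of its underside on the bench; z up. Two carrying loops on its +y and -y sides (80 mm up, reaching 139 mm from the axis), a capped pump port on its -x side (55 mm up, reaching 135 mm)
- gasket (a point): centre of the pot's mouth, level with the top face of its grey gasket ring (outer diameter 224 mm, 11 mm wide), 122 mm above the pot's origin. The gasket's inner lip clings to a bead on the lid's step: a straight pull must exceed the lid's weight by about 10 to 13 N; it peaks at about 2 mm of lift, the bead slips past at 4 to 6 mm (the pull drops suddenly), and above 8 mm only the weight remains
- lid: clear plastic disc lid, 230 mm across, 10 mm thick, below it a step 191 mm across and 9 mm deep that sits in the pot's mouth; about 0.75 kg (varies 10%), balanced. Origin: centre of the 230 mm disc's underside, at first on the gasket, axes as the pot's. Bar handle in the middle; vent valve at +x, its hose nozzle along +x (tip 130 mm out); gauge at -x (48 mm across, 80 mm out, 38 mm high)
- lid_grip (a point): middle of the lid's black bar handle: flat-sided bar 110 mm long along this point's y axis, 14 mm wide (x), 16 mm high; centred 42 mm above the lid's upper face, 34 mm of free space under it; posts at 46 mm either side of the middle; 54 mm free on each side (x)
- vent_grip (a point): middle of the vent valve's steel lever, on its turning axis (vertical), 82 mm from the lid's axis on its +x side and 49 mm above the lid's upper face: flat-sided bar 46 mm long along this point's y axis, 10 mm wide (x), 16 mm high, 16 mm of free space between it and the brass valve body below. The point turns with the lever
- vent_lever (a joint): angle of the vent lever in rad: 0 = fully shut, lever square across the hose nozzle (along the lid's y); grows anticlockwise seen from above; 1.57 = fully open, lever in line with the nozzle (along the lid's x), where it meets its stop; about 0.06 N m of friction, stays where it is left
- setter_tray: bystander: white ceramic kiln tray 150 x 150 mm with corner posts and short tubes on it, 60 mm high; origin at the centre of its underside
- grease_jar: bystander: amber glass jar with a white cap, 60 mm across, 70 mm high; origin at the centre of its underside
- beaker: bystander: clear glass beaker, 72 mm across, 85 mm high; origin at the centre of its underside
Things that resemble listed ones, but are neither listed nor needed, are in the scene too. What is shaped like the lid but brown or turquoise is not meant.

How it is judged:
On the way, in this order (a step that is already met when the one before it is completed fails the run):
1. the vent lever is in line with the nozzle (within about 10 degrees) while the lid is still down (value of joint vent_lever above 1.4 rad and z of lid in the frame of pot below 0.125 m), for 0.2 s.
2. the lid has broken free of the gasket, at least 8 mm up, held by the fingers (z of lid in the frame of pot above 0.13 m and contact force between the fingers and lid above 2 N and contact force between lid and pot below 0.3 N), for 0.2 s.
At the end, for the whole second after the job is handed in: the lid is held still by the fingers, its disc's underside 12 to 28 mm above the gasket, within 15 mm of the pot's axis, level within 4 degrees, touching neither the pot nor any bystander, and the vent lever is still within about 10 degrees of in line (z of lid in the frame of pot between 0.134 and 0.15 m and horizontal distance between lid and pot below 0.015 m and angle between lid's own z axis and vertical below 0.07 rad and contact force between lid and pot below 0.3 N and contact force between the fingers and lid above 2 N and contact force between lid and beaker below 0.3 N and contact force between lid and grease_jar below 0.3 N and contact force between lid and setter_tray below 0.3 N and value of joint vent_lever above 1.4 rad and linear speed of lid below 0.02 m/s); the arm keeps its last pose, push and grip.
It fails at once if the lid starts to come up before the vent is open (z of lid in the frame of pot above 0.126 m and value of joint vent_lever below 1.3 rad).
It fails at once if the lid is yanked more than 50 mm above the gasket (z of lid in the frame of pot above 0.172 m).
It fails at once if the kiln tray is moved (distance of setter_tray from where it was at the start of the episode above 0.015 m).
It fails at once if the jar is moved (distance of grease_jar from where it was at the start of the episode above 0.015 m).
It fails at once if the beaker is moved (distance of beaker from where it was at the start of the episode above 0.015 m).
It also fails if it takes over 45 s, if anything falls off the work surface, if the arm or the gripper's body presses on something with over 40 N, if the wrist force passes 120 N, or if a joint passes its speed limit or range.

## Working session

There is one attempt and no reset: what is moved stays moved. The work goes in short steps, Python scripts to look and compute and a tool call to move; the robot and the scene stay as the last step left them, time stands still between calls to the robot, and variables do not carry over. Pictures are saved under pics/ and viewed, at most 10 in all, crops included, and the job is handed in when it is done.

Besides the shell and the picture viewer there is one more tool, called after "Call:" as name(argument=value, ...) on one line, values as JSON. send_rows: Moves the arm, as the interface text tells. Its arguments: {"type":"object","properties":{"motion":{"type":"array","items":{"type":"array","items":{"type":"number"}}}},"required":["motion"]}

```bash
ls; mkdir -p pics; python3 - <<'E'
from workcell import arm
import cv2
s=arm.get_state();print({k:s[k] for k in('time','eef_pos','tcp_rot','force','finger_gap')})
for c in('top','side'):
    im=arm.camera(c);cv2.imwrite(f'pics/{c}0.png',im[:,:,::-1])
    print(c,arm.get_calibration(c))
    for l in('pot','lid','lid_grip','vent_grip','gasket','setter_tray','grease_jar','beaker'):
        try: print(l,[(round(d['conf'],2),[round(float(x)) for x in d['centre']]) for d in arm.find_in(c,l)])
        except Exception as e: print(l,e)
E
```

```text
pics
{'time': 0.0, 'eef_pos': array([0.16104716, 0.60362111, 0.21405201]), 'tcp_rot': array([-1.42444219e-04,  1.30029423e-01,  9.91509966e-01, -5.63054631e-04]), 'force': array([0.3155186 , 0.36002113, 0.15139756]), 'finger_gap': 0.9990449812392351}
top {'mtx': array([[572.27556937,   0.        , 321.46164399],
       [  0.        , 572.27556937, 232.52129656],
       [  0.        ,   0.        ,   1.        ]]), 'dist_coeffs': array([-0.18388009,  0.        ,  0.        ,  0.        ,  0.        ]), 'eye': array([3.61016340e-01, 6.51727863e-04, 1.53091120e+00]), 'attitude': array([-0.03341178,  0.70798592, -0.70510772,  0.02151032])}
pot [(0.75, [250, 205])]
lid [(0.72, [405, 262]), (0.67, [265, 300]), (0.64, [292, 186])]
lid_grip [(0.83, [292, 182]), (0.68, [406, 262]), (0.57, [265, 299])]
vent_grip [(0.59, [399, 231])]
gasket [(0.59, [315, 223])]
setter_tray [(0.83, [179, 203])]
grease_jar [(0.95, [480, 228])]
beaker [(0.68, [463, 151]), (0.59, [321, 168])]
side {'mtx': array([[474.09687075,   0.        , 308.85247434],
       [  0.        , 474.09687075, 246.9771969 ],
       [  0.        ,   0.        ,   1.        ]]), 'dist_coeffs': array([-0.02518894,  0.        ,  0.        ,  0.        ,  0.        ]), 'eye': array([ 0.35611776, -1.09096421,  0.76008409]), 'attitude': array([-0.50550911,  0.86108651, -0.04511815,  0.03090167])}
pot [(0.68, [340, 266])]
lid [(0.76, [286, 337]), (0.68, [242, 262]), (0.58, [343, 233])]
lid_grip [(0.9, [242, 261]), (0.87, [343, 236]), (0.65, [288, 337])]
vent_grip [(0.63, [360, 231]), (0.56, [313, 311]), (0.41, [217, 246])]
gasket [(0.91, [341, 267]), (0.7, [308, 218]), (0.66, [347, 233])]
setter_tray [(0.68, [308, 216])]
grease_jar [(0.75, [335, 391])]
beaker [(0.86, [423, 361])]
```

View pics/top0.png

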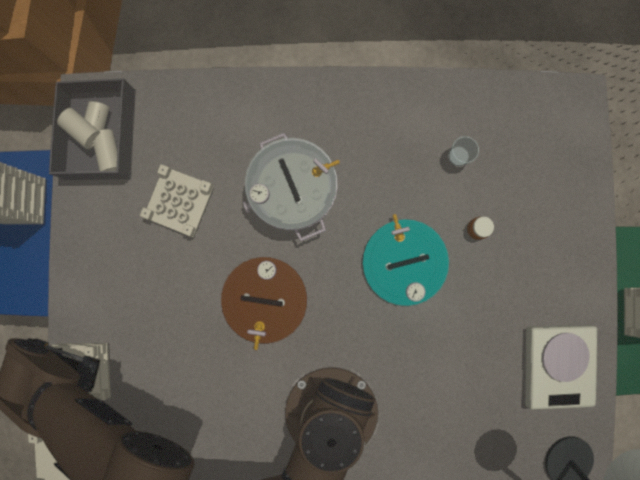

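View pics/side0.png

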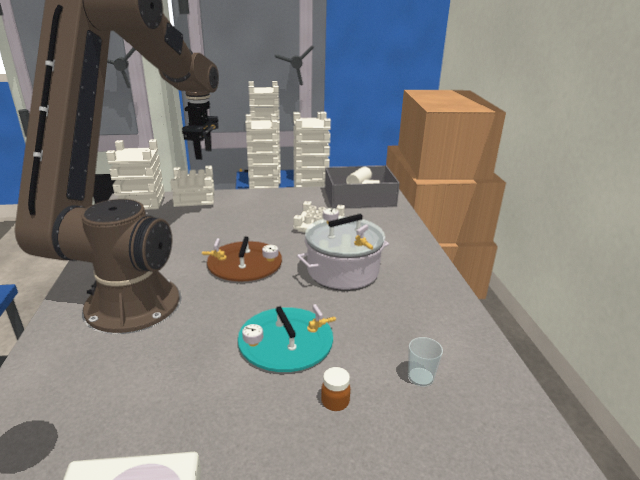

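The top view shows the clear lid on the steel pot at about (291,182). Its black bar runs (282,160)–(298,201), the vent lever is near (320,167), the nozzle points to (338,161) and the gauge is at (259,193). In the side view the pot is at (343,250).

Candidates (top view):
- Clear lid on the pot: (291,182). This is the one I choose.
- Brown lid on the bench: (265,300). Rejected.
- Turquoise lid on the bench: (405,262). Rejected.

The levers at (399,231) and (257,332) belong to the decoys.

```bash
cat > h.py <<'E'
import numpy as np,cv2
from scipy.spatial.transform import Rotation as R
from workcell import arm
def cam(c):
    k=arm.get_calibration(c);a=k['attitude']
    return k['mtx'],k['dist_coeffs'],np.array(k['eye']),R.from_quat([a[1],a[2],a[3],a[0]]).as_matrix()
def at_z(c,px,z):
    K,D,e,M=cam(c)
    u=cv2.undistortPoints(np.array(px,float).reshape(-1,1,2),K,D)[:,0]
    d=np.c_[u,np.ones(len(u))]@M.T
    return e+d*((z-e[2])/d[:,2])[:,None]
def proj(c,P):
    K,D,e,M=cam(c)
    return cv2.projectPoints((np.array(P,float).reshape(-1,3)-e)@M,np.zeros(3),np.zeros(3),K,D)[0][:,0]
E
python3 - <<'E'
from h import *
im=arm.camera('top')
g=cv2.resize(im[125:250,230:350],None,fx=4.8,fy=4.8,interpolation=cv2.INTER_CUBIC)
cv2.imwrite('pics/crop.png',g[:,:,::-1])
for c,ctr in(('top',(291,182)),('side',(345,230))):
    arm.camera(c)
    for l,z in(('lid_grip',.174),('vent_grip',.181),('lid',.132),('pot',.1)):
        for d in arm.cut_out(c,l):
            if np.hypot(*(np.array(d['centre'])-ctr))>60: continue
            m=d['pixels'];ys,xs=np.nonzero(m)
            P=at_z(c,np.c_[xs,ys],z)[:,:2]
            (cx,cy),(w,h),a=cv2.minAreaRect(P.astype(np.float32)*1000)
            w_,v=np.linalg.eigh(np.cov(P.T))
            print(c,l,round(d['conf'],2),d['centre'],'mean',P.mean(0).round(4),'rect',[round(q) for q in(cx,cy,w,h,a)],'ang',np.degrees(np.arctan2(v[1,1],v[0,1])).round(1))
E
```

```text
top lid_grip 0.9 [290.3, 183.3] mean [0.5855 0.098 ] rect [585, 99, 220, 218, 86] ang 119.0
top lid 0.96 [291.8, 182.7] mean [0.5924 0.1004] rect [592, 100, 228, 224, 88] ang 93.6
top pot 0.67 [250.7, 205.3] mean [0.5803 0.1329] rect [571, 146, 272, 165, 24] ang -153.6
side lid_grip 0.74 [345.0, 236.7] mean [0.576  0.0175] rect [584, 30, 257, 213, 61] ang 90.2
side vent_grip 0.5 [363.9, 229.2] mean [0.6242 0.02  ] rect [623, 21, 80, 24, 63] ang 64.6
side lid 0.82 [343.0, 231.5] mean [0.5917 0.0976] rect [600, 111, 276, 231, 60] ang 89.7
side pot 0.68 [340.5, 267.9] mean [ 0.5672 -0.0359] rect [589, -21, 233, 260, 89] ang -171.8
```

View pics/crop.png

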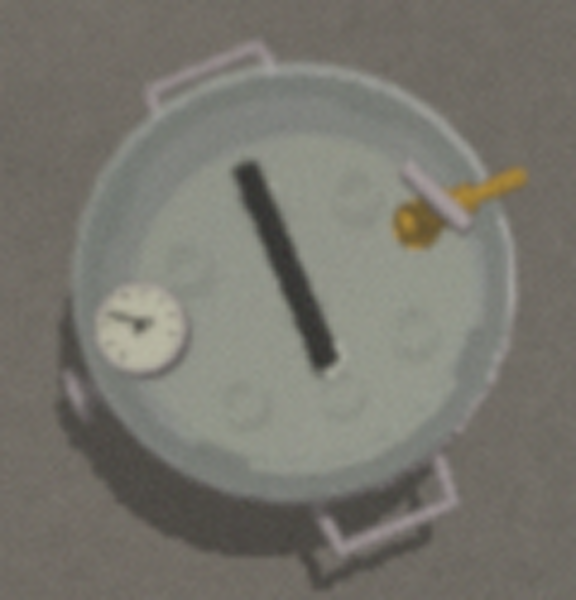

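The crop confirms the choice: clear lid, black bar from (247,165) to (324,368), steel lever from (408,166) to (465,225) across the brass nozzle, and gauge at (140,328), all in crop pixels.

```bash
python3 - <<'E'
from h import *
px=lambda x,y:(229.5+(x+.5)/4.8,124.5+(y+.5)/4.8)
b=at_z('top',[px(247,165),px(324,368)],.182)[:,:2]
l=at_z('top',[px(408,166),px(465,225)],.189)[:,:2]
g=at_z('top',[px(142,328)],.17)[0,:2]
n=at_z('top',[px(524,176)],.15)[0,:2]
for m in(b,l):
    d=m[0]-m[1];print('mid',m.mean(0).round(4),'len',np.hypot(*d).round(4),'deg',np.degrees(np.arctan2(d[1],d[0])).round(1))
print('gauge',g,'noz',n)
c=b.mean(0);t=l.mean(0)-c
print('dist vent',np.hypot(*t),'dir',np.degrees(np.arctan2(t[1],t[0])),'gauge d',np.hypot(*(g-c)),np.degrees(np.arctan2(*(c-g)[::-1])))
# check in side view
im=arm.camera('side')
yaw=np.arctan2(*(b[0]-b[1])[::-1])-np.pi/2
X=np.array([np.cos(yaw),np.sin(yaw)]);Y=np.array([-X[1],X[0]])
v=c+.082*X
p=proj('side',[[*(c+.055*Y),.182],[*(c-.055*Y),.182],[*v,.189],[*(v+.13*0*X),.132],[*(c+.13*X),.15]])
print('yaw',np.degrees(yaw),'vent pred',v,p.round(0).tolist())
x0,y0=295,195
o=cv2.resize(im[y0:y0+100,x0:x0+110],None,fx=6,fy=6,interpolation=cv2.INTER_CUBIC)[:,:,::-1].copy()
for q in p: cv2.circle(o,tuple(int(a) for a in(q-(x0,y0)+.5)*6),4,(0,0,255),1)
cv2.imwrite('pics/sc.png',o)
E
```

```text
mid [0.5916 0.1017] len 0.1098 deg 21.1
mid [0.6259 0.0265] len 0.0411 deg 43.7
gauge [0.56211082 0.17440447] noz [ 0.64376184 -0.01742893]
dist vent 0.08267823700756222 dir -65.47812248827337 gauge d 0.07844636864709391 -67.9540496065631
yaw -68.88385648219725 vent pred [0.62109696 0.02519998] [[361.0, 213.0], [327.0, 221.0], [360.0, 227.0], [359.0, 245.0], [369.0, 247.0]]
```

View pics/sc.png

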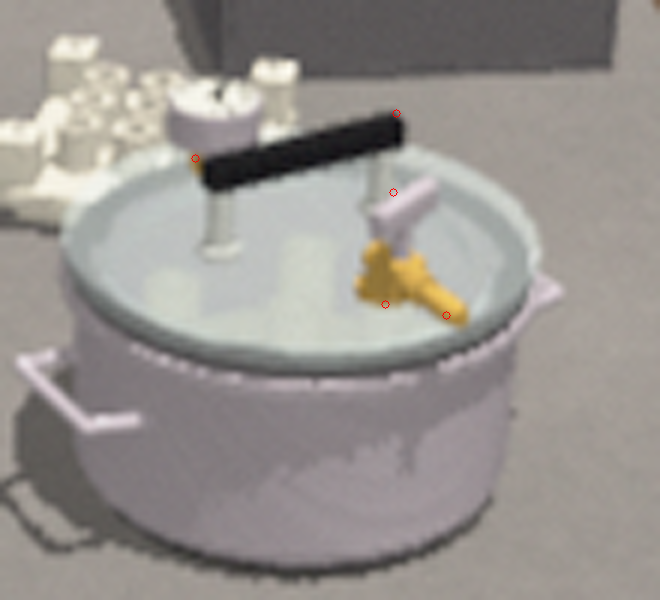

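Both views agree to about 4 mm. The bar's middle is at about (0.593,0.101) and it lies along 21°. The lever axis is at about (0.625,0.026), with the lever along 44°, so it starts at roughly 0.38 rad. I'm moving above the lever.

Call:
send_rows(motion=[[-33,-24.5,-1.5,0,-1],[-33,-24.5,-1.5,0,-1],[-33,-24.5,-1.5,0,-1],[-33,-24.5,-1.5,0,-1],[-33,-24.5,-1.5,0,-1],[-33,-24.5,-1.5,0,-1],[-33,-24.5,-1.5,0,-1],[-33,-24.5,-1.5,0,-1],[-33,-24.5,-1.5,0,-1]])

```text
time: 2.25
eef_pos: [0.3921, 0.3126, 0.2285]
tcp_rot: [0.0, 0.13, 0.992, 0.0]
force: [0.6, -0.2, -0.2]
finger_gap: 1.001
grasp_force: 0.0
```

Call:
send_rows(motion=[[-33,-24.5,-1.5,0,-1],[-33,-24.5,-1.5,0,-1],[-33,-24.5,-1.5,0,-1],[-33,-24.5,-1.5,0,-1],[-33,-24.5,-1.5,0,-1],[-33,-24.5,-1.5,0,-1],[-33,-24.5,-1.5,0,-1],[-33,-24.5,-1.5,0,-1],[-33,-24.5,-1.5,0,-1]])

```text
time: 3.0
eef_pos: [0.6223, 0.0227, 0.2418]
tcp_rot: [0.0, 0.13, 0.991, 0.0]
force: [1.2, 0.1, 0.1]
finger_gap: 0.996
grasp_force: 0.0
```

Call:
send_rows(motion=[[0,0,0,0.124,0.3],[0,0,0,0.124,0.3],[0,0,0,0.124,0.3],[0,0,0,0.124,0.3],[0,0,0,0.124,0.3],[0,0,0,0.124,0.3],[0,0,0,0.124,0.3],[0,0,0,0.124,0.3],[0,0,0,0.124,0.3]])

```text
time: 3.75
eef_pos: [0.6213, 0.0246, 0.2416]
tcp_rot: [-0.0, 0.638, 0.77, 0.0]
force: [-0.2, -0.1, -0.0]
finger_gap: 0.426
grasp_force: 0.0
```

Call:
send_rows(motion=[[0,0,0,0.124,0.3],[0,0,0,0.124,0.3],[0,0,0,0.124,0.3],[0,0,0,0.124,0.3],[0,0,0,0.124,0.3],[0,0,0,0.124,0.3],[0,0,0,0.124,0.3],[0,0,0,0.124,0.3],[0,0,0,0,0.3]])

```text
time: 4.5
eef_pos: [0.6214, 0.0246, 0.2417]
tcp_rot: [-0.0, 0.927, 0.374, 0.0]
force: [-0.2, -0.5, -0.4]
finger_gap: 0.35
grasp_force: 0.0
```

```bash
python3 - <<'E'
from h import *
im=arm.camera('side');s=arm.get_state();p=s['eef_pos'];r=s['tcp_rot'];M=R.from_quat([r[1],r[2],r[3],r[0]]).as_matrix()
print('y ang',np.degrees(np.arctan2(M[1,1],M[0,1])))
q=proj('side',[p,[p[0],p[1],.189],[.625,.026,.189],[.593,.101,.182]]);print(q)
x0,y0=300,160
o=cv2.resize(im[y0:y0+115,x0:x0+110],None,fx=5,fy=5,interpolation=cv2.INTER_CUBIC)[:,:,::-1].copy()
for k,(a,c) in enumerate(zip(q,[(0,255,0),(0,255,0),(0,0,255),(255,0,0)])): cv2.circle(o,tuple(int(v) for v in(a-(x0,y0)+.5)*5),4,c,1)
cv2.imwrite('pics/s2.png',o)
E
```

```text
y ang -45.603288230055384
[[361.36327594 208.81133051]
 [360.16320269 226.69614424]
 [361.39670145 226.40968197]
 [344.67187664 217.23134847]]
```

View pics/s2.png

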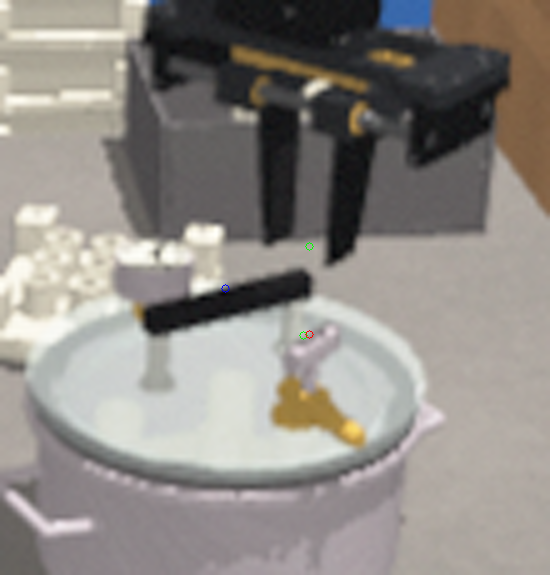

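The fingers sit over the lever. In the crop the fingertip midpoint is near (305,250) and the lever top near (313,342), which puts the lever about 6 mm further along +x. I'm correcting for that and descending.

Call:
send_rows(motion=[[5,4.3,15,0,0.3],[0,0,15,0,0.3],[0,0,15,0,0.3],[0,0,12,0,0.3],[0,0,10,0,0.3],[0,0,6,0,0.3],[0,0,4,0,0.3],[0,0,0,0,0.3],[0,0,0,0,0.3]])

```text
time: 5.3
eef_pos: [0.6281, 0.025, 0.165]
tcp_rot: [0.0, 0.926, 0.377, 0.0]
force: [0.3, 0.2, -0.1]
finger_gap: 0.348
grasp_force: 0.0
```

Call:
send_rows(motion=[[0,0,0,0,0.5],[0,0,0,0,0.6],[0,0,0,0,0.7],[0,0,0,0,0.75],[0,0,0,0,0.8],[0,0,0,0,0.85],[0,0,0,0,0.9]])

```text
time: 5.88
eef_pos: [0.6269, 0.0262, 0.1649]
tcp_rot: [-0.001, 0.926, 0.377, -0.001]
force: [-6.4, 6.6, 4.5]
finger_gap: 0.102
grasp_force: 30.0
```

Call:
send_rows(motion=[[0,-2,0,0,0.9],[0,0,0,0,0.9],[0,0,0,0,0.9]])

```text
time: 6.13
eef_pos: [0.6267, 0.0265, 0.1649]
tcp_rot: [0.0, 0.926, 0.377, 0.0]
force: [0.7, -0.1, 2.1]
finger_gap: 0.102
grasp_force: 30.0
```

Call:
send_rows(motion=[[0,0,0,-0.08,0.9],[0,0,0,-0.08,0.9],[0,0,0,-0.08,0.9],[0,0,0,-0.08,0.9],[0,0,0,0,0.9]])

```text
time: 6.55
eef_pos: [0.6271, 0.0262, 0.1649]
tcp_rot: [0.0, 0.854, 0.521, 0.001]
force: [2.8, -0.5, 2.0]
finger_gap: 0.1
grasp_force: 30.0
```

Call:
send_rows(motion=[[0,0,0,-0.08,0.9],[0,0,0,-0.08,0.9],[0,0,0,-0.08,0.9],[0,0,0,-0.08,0.9],[0,0,0,0,0.9]])

```text
time: 6.97
eef_pos: [0.6275, 0.0261, 0.1649]
tcp_rot: [0.001, 0.76, 0.65, 0.001]
force: [4.3, -1.5, 1.0]
finger_gap: 0.1
grasp_force: 30.0
```

```bash
cat > st.py <<'E'
from h import *
s=arm.get_state();r=s['tcp_rot'];M=R.from_quat([r[1],r[2],r[3],r[0]]).as_matrix()
print(s['time'],s['eef_pos'].round(4),'x ang',np.degrees(np.arctan2(M[1,0],M[0,0])).round(1),'F',s['force'].round(1),'T',s['wrist_torque'].round(3),'q6',s['q'][5].round(2))
E
python3 st.py
```

```text
6.9667 [0.6275 0.0261 0.1649] x ang 81.0 F [ 4.3 -1.5  1. ] T [-0.437 -0.688  0.024] q6 0.09
```

Call:
send_rows(motion=[[0,1,0,-0.08,0.9],[0,0,0,-0.08,0.9],[0,0,0,-0.08,0.9],[0,0,0,-0.08,0.9],[0,0,0,-0.08,0.9],[0,0,0,-0.06,0.9],[0,0,0,0,0.9]])

```text
time: 7.55
eef_pos: [0.6281, 0.0262, 0.1649]
tcp_rot: [0.001, 0.593, 0.805, 0.0]
force: [4.0, -1.5, 3.0]
finger_gap: 0.102
grasp_force: 30.0
```

```bash
python3 st.py
```

```text
7.55 [0.6281 0.0262 0.1649] x ang 107.3 F [ 4.  -1.5  3. ] T [-0.279 -0.516  0.006] q6 -0.37
```

Call:
send_rows(motion=[[0,0,0,-0.04,0.9],[0,0,0,-0.04,0.9],[0,0,0,-0.03,0.9],[0,0,0,0,0.9]])

```text
time: 7.88
eef_pos: [0.6282, 0.0262, 0.1649]
tcp_rot: [0.001, 0.549, 0.836, 0.001]
force: [5.5, -0.9, 2.6]
finger_gap: 0.104
grasp_force: 30.0
```

```bash
python3 st.py
```

```text
7.8833 [0.6282 0.0262 0.1649] x ang 113.4 F [ 5.5 -0.9  2.6] T [-0.239 -0.779 -0.132] q6 -0.47
```

The lever is against its stop, as the torque shows (-0.13 N m). Now I release and rise.

Call:
send_rows(motion=[[0,0,0,0.02,0.7],[0,0,0,0,0.5],[0,0,0,0,0.3],[0,0,0,0,0.3],[0,0,-15,0,0.3],[0,0,-25,0,0.3],[0,0,-25,0,0.3],[20,0,-5,0,0.1],[30,0,0,0,0],[31,0.4,0,0,0]])

```text
time: 8.72
eef_pos: [0.5965, 0.1015, 0.2351]
tcp_rot: [0.0, 0.557, 0.831, 0.0]
force: [0.5, 0.9, 0.3]
finger_gap: 0.48
grasp_force: 0.0
```

Call:
send_rows(motion=[[0,0,0,0.124,0],[0,0,0,0.124,0],[0,0,0,0.124,0],[0,0,0,0.124,0],[0,0,0,0.124,0],[0,0,0,0.124,0],[0,0,0,0.124,0],[0,0,0,0.124,0],[0,0,0,0.124,0],[0,0,0,0.124,0],[0,0,0,0.124,0],[0,0,0,0.124,0]])

```text
time: 9.72
eef_pos: [0.5967, 0.1014, 0.2345]
tcp_rot: [-0.0, 0.973, 0.232, -0.0]
force: [-0.4, 0.1, -0.2]
finger_gap: 0.498
grasp_force: 0.0
```

Call:
send_rows(motion=[[0,0,0,0.08,0],[0,0,0,0,0]])

```text
time: 9.88
eef_pos: [0.5967, 0.1014, 0.2345]
tcp_rot: [-0.0, 0.981, 0.194, -0.0]
force: [-0.4, 0.8, -0.6]
finger_gap: 0.498
grasp_force: 0.0
```

```bash
python3 st.py; python3 - <<'E'
from h import *
im=arm.camera('side');p=arm.get_state()['eef_pos']
q=proj('side',[p,[p[0],p[1],.182]])
x0,y0=290,150
o=cv2.resize(im[y0:y0+115,x0:x0+120],None,fx=5,fy=5,interpolation=cv2.INTER_CUBIC)[:,:,::-1].copy()
for a in q: cv2.circle(o,tuple(int(v) for v in(a-(x0,y0)+.5)*5),4,(0,255,0),1)
cv2.imwrite('pics/s3.png',o)
E
```

```text
9.8833 [0.5967 0.1014 0.2345] x ang 22.4 F [-0.4  0.8 -0.6] T [-0.094  0.182 -0.007] q6 1.24
```

View pics/s3.png

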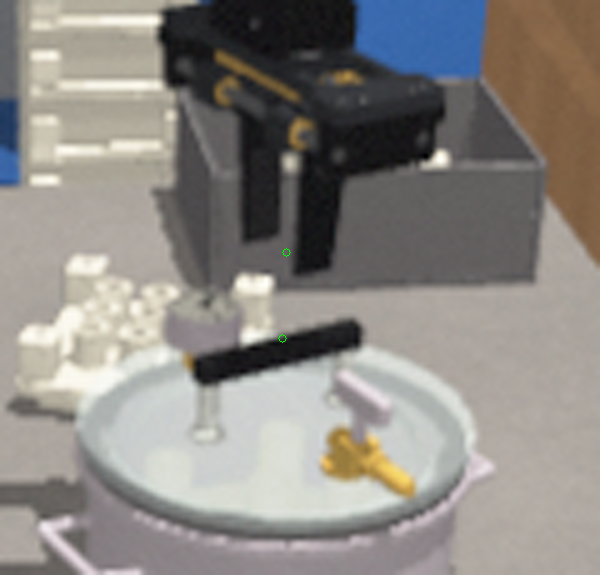

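The lever now lies in line with the nozzle: lever at (362,395), nozzle tip at (405,485). The bar's middle at (277,345) is under the fingertips, so I'm descending on the handle.

Call:
send_rows(motion=[[0,0,15,0,0],[0,0,20,0,0],[0,0,20,0,0],[0,0,14,0,0],[0,0,7,0,0],[0,0,3.5,0,0],[0,0,0,0,0.2],[0,0,0,0,0.4],[0,0,0,0,0.5],[0,0,0,0,0.6],[0,0,0,0,0.7],[0,0,0,0,0.8]])

```text
time: 10.93
eef_pos: [0.5967, 0.1023, 0.1557]
tcp_rot: [-0.001, 0.981, 0.196, 0.0]
force: [0.8, 1.1, 1.1]
finger_gap: 0.142
grasp_force: 30.0
```

Call:
send_rows(motion=[[0,0,0,0,0.9],[0,0,0,0,0.9],[0,0,0,0,0.9],[0,0,0,0,0.9]])

```text
time: 11.27
eef_pos: [0.5967, 0.1022, 0.1557]
tcp_rot: [-0.001, 0.981, 0.196, 0.0]
force: [-2.2, 5.8, 3.3]
finger_gap: 0.145
grasp_force: 30.0
```

Call:
send_rows(motion=[[0,-1.2,0,0,0.9],[0,0,0,0,0.9],[0,0,-1,0,0.9],[0,0,-1,0,0.9],[0,0,-1,0,0.9],[0,0,-1,0,0.9],[0,0,0,0,0.9]])

```text
time: 11.85
eef_pos: [0.5957, 0.1025, 0.158]
tcp_rot: [-0.0, 0.981, 0.196, -0.001]
force: [0.3, 0.3, -17.4]
finger_gap: 0.148
grasp_force: 30.0
```

```bash
python3 st.py
```

```text
11.85 [0.5957 0.1025 0.158 ] x ang 22.6 F [  0.3   0.3 -17.4] T [ 0.394 -0.032  0.088] q6 1.24
```

Call:
send_rows(motion=[[0,0,-1,0,0.9],[0,0,-1,0,0.9],[0,0,-1,0,0.9],[0,0,-1,0,0.9],[0,0,0,0,0.9],[0,0,0,0,0.9]])

```text
time: 12.35
eef_pos: [0.5967, 0.1024, 0.1636]
tcp_rot: [0.0, 0.981, 0.196, 0.0]
force: [0.3, 0.0, -8.2]
finger_gap: 0.149
grasp_force: 30.0
```

```bash
python3 st.py
```

```text
12.35 [0.5967 0.1024 0.1636] x ang 22.6 F [ 0.3  0.  -8.2] T [-0.054  0.101  0.031] q6 1.24
```

The lid has broken free: the force is 8 N, which is its weight. I'm raising it to 20 mm.

Call:
send_rows(motion=[[0,0,-2,0,0.9],[0,0,-2,0,0.9],[0,0,-3,0,0.9],[0,0,-3,0,0.9],[0,0,-2,0,0.9],[0,0,0,0,0.9],[0,0,0,0,0.9],[0,0,0,0,0.9],[0,0,0,0,0.9],[0,0,0,0,0.9],[0,0,0,0,0.9]])

```text
time: 13.27
eef_pos: [0.5964, 0.1024, 0.175]
tcp_rot: [-0.0, 0.981, 0.196, -0.0]
force: [0.6, 0.3, -7.8]
finger_gap: 0.145
grasp_force: 30.0
```

```bash
python3 st.py; python3 - <<'E'
from h import *
im=arm.camera('side')
p=arm.get_state()['eef_pos']
# predicted disc lower-rim outline at z=.142 and gasket at .122
t=np.linspace(0,2*np.pi,120)
c=p[:2]
x0,y0=270,150
o=cv2.resize(im[y0:y0+140,x0:x0+140],None,fx=4.2,fy=4.2,interpolation=cv2.INTER_CUBIC)[:,:,::-1].copy()
for z,r,col in((.152,.115,(0,255,0)),(.122,.112,(0,0,255))):
    q=proj('side',np.c_[c[0]+r*np.cos(t),c[1]+r*np.sin(t),0*t+z])
    for a in q: cv2.circle(o,tuple(int(v) for v in(a-(x0,y0)+.5)*4.2),1,col,-1)
cv2.imwrite('pics/s4.png',o)
E
```

```text
13.2667 [0.5964 0.1024 0.175 ] x ang 22.6 F [ 0.6  0.3 -7.8] T [0.001 0.185 0.014] q6 1.24
```

View pics/s4.png

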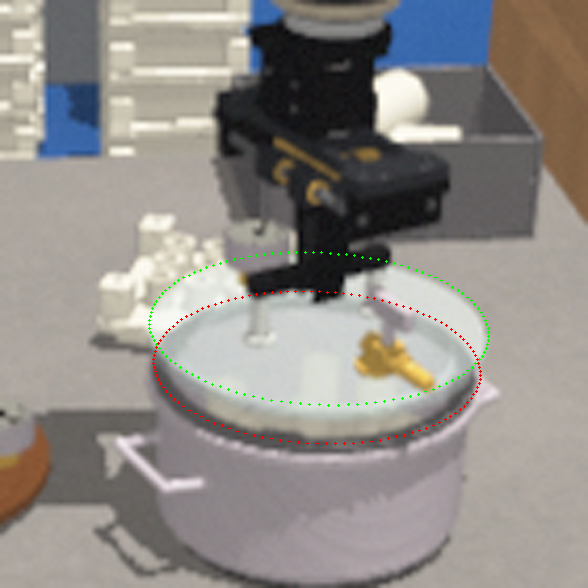

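The lid hangs level and centred about 19 mm above the gasket, with its outline matching the prediction. The lever, near (392,315), is still in line with the nozzle.

```bash
python3 -c "
from workcell import arm
print(arm.hand_in())"
```

```text
the job is handed in; nothing more can be done
None
```

The vent is open against its stop, and the lid is free of the gasket, held level and centred about 19 mm above it; I've handed the job in, but the hand-in gave no verdict.

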